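Show a sawn blank to the inspection camera

ROBOT

A 6-joint arm with a two-finger parallel gripper is mounted at the origin on the work surface. World frame = base frame: x ahead of the robot, y to its left, z up, the work surface at z = 0. Lengths are in m, angles in degrees, forces in N, time in s.
With the tool pointing down it reaches from about 0.35 to 0.875 m from the base axis. Payload 4.2 kg.
Tool frame: the origin (TCP) lies at the very end of the fingers, on their centre line; the grasp point (between the pads) lies 19 mm behind it; z points along the fingers, y is the direction in which the jaws open and shut (so a half turn about z gives the same grasp; the last joint's range is limited). The gripper opens to 87 mm and grips with 3 to 60 N. Pads are 19 mm wide; open, the fingers measure 117 mm over their backs; the gripper's body (75 mm by 190 mm) begins 51 mm behind the grasp point.
Start: joints at [89.76, 22.042, 0.453, 0, -68.411, -14.817], TCP at [0.162, 0.604, 0.188] pointing down, gripper open.
Joint ranges: [-179.83, 179.83], [-69.29, 118.12], [-61.27, 80.66], [-181.25, 117.63], [-171.15, -9.14], [-177.46, 177.46]. Speed limits (degrees/s): [159.86, 159.86, 180, 180, 180, 180].

INTERFACE

Orientations are given as a 3x3 rotation matrix whose columns are the frame's x, y, z axes.
In Python, from station import r, imaging gives the robot as it stands. The module is installed in compiled form; this text tells all that it offers.
- The arm moves only by the tool move_arm, never from a script. Its argument "motion" is one flat list of numbers, 7 for each row, row after row: the shift along the tool's x, y, z in units of 40 mm (1.0 is 40 mm), then the turn, a rotation vector about the tool's x, y, z in units of 5 degrees (1.0 is 5 degrees), then the gripper's target within -1 to 1 (shut at 1, half-way at 0, fully open at -1). In form: [dx, dy, dz, wx, wy, wz, gripper, dx, dy, dz, wx, wy, wz, gripper, ...]. A call has 1 to 20 rows; each row is the pose to reach, as a shift and turn from the pose measured when the call began, along the tool's axes at that moment; what a row does not reach only later rows make up. A row lasts 1/12 s, in which the tool goes at most 41.7 mm and 7.16 degrees, less where a joint would pass 70% of its speed; a pose out of reach is approached as far as the arm can. A call with a gripper value outside its range is refused whole. The fingers move at their own pace and stop on an object; the grip force is fixed at half the most. Time passes only in rows, so rows that repeat a pose let the fingers close. It gives the time, the measured TCP pose, the force and the opening at its end, in the units of the state.
- r.sense(): the state, without advancing time (a new reading comes with each control period).
- imaging.capture(name): name is "scene" or "top" or "wrist"; returns the picture (420x560x3 uint8, blue, green, red); there is no depth.
- imaging.camera_params(name): a dict with "intrinsics" (3x3 intrinsics, pixels), "world_from_camera" (4x4, takes a point from camera to world coordinates). Camera axes: x right, y down, z forward; pixel columns grow to the right and rows downward; lengths in m; the calibration is good to about 2 mm. The wrist camera is an equidistant fisheye: a pixel r from the principal point sees the ray r / f radians off the axis. A picture is of the moment at which its call begins: read the wrist's pose just before it. camera_params takes no time and is no camera call; for the wrist camera it gives the pose at the moment of the call.
- r.finish_job(): hands the job in, once; it reports no verdict.
The state is a dict: "time_s": time; "joints": joint angles; "joint_velocities": joint speeds; "effort": joint torques, N m; "tcp_pos": TCP position; "ee_rot": TCP orientation; "wrist_force": force on the tool from outside, world axes, zero at the start; "moment": the same for the moment, N m; "gripper_width": opening from 0.0 (shut) to 1.0 (fully open).
Only numpy, scipy, OpenCV 4.12 (cv2) and the standard library are available. Lean on these libraries where they do the work, as an engineer would, in place of code of your own. Each camera call takes 0.05 s, during which the arm holds its last target.

TASK

First set the brass size reference flat on the grey inspection stage, on the white cross midway between the two stops with its long side running from stop to stop, and let go of it. Then take the aluminium blank with the red end out of the blue saw cradle and hold it in the air in front of the camera for its picture: straight above the white cross, its middle at the height of the lens, level, with its bare sawn end facing squarely into the lens. Finish while still holding it there steadily; do not touch the camera, and leave the black bar and the other things where they are.

Things in the scene. Friction and masses are not known exactly. Their poses are not given: they have to be found in the camera images.
- reference_center (a point): centre (half-way up) of the brass size reference, a loose stepped block: lower step 44 (own x) x 30 (own y) x 10 mm high, upper step 28 (x) x 30 (y) x 10 mm high in the middle of it, 20 mm high in all, a white and black dot on top; about 0.14 kg. It starts on the bench, z up; grasp it over its 30 mm width (own y). Same either way round.
- stage_top (a point): centre of the top face of the fixed grey stage plate (150 x 140 x 12 mm, its top 12 mm above the bench), where the white cross is. Axes: x from stop to stop, y towards the camera, z up. The two dark stops are bars 14 mm wide (x), 90 mm long (y), 10 mm high, with inner faces at x = -53 and +53 mm.
- focus (a point): point in the air where the middle of the blank must be shown: 138 mm straight above the cross (150 mm above the bench), at lens height. Axes as for stage_top: y points straight at the lens.
- lens (a point): centre of the front glass of the camera lens, 126 mm from the focus point along its y axis, 150 mm above the bench. The lens (44 mm round, white ring 60 mm round) sits on a black camera body 56 mm wide that reaches 181 mm above the bench and 233 mm from the cross, on a post fixed to the station.
- cradle: fixed blue saw cradle, base plate 170 (x) x 120 (y) x 10 mm, origin under its centre; two slots along y at x = -45 and +45 mm. A bar rests in each, 26 mm above the bench, on saddles 12 mm long at y = -36 and +36 mm with lips 8 mm high; between them its sides are free down to the plate. A stop 44 mm high stands 6 mm beyond its -y end. Which bar is in which slot varies.
- blank_center (a point): centre of the loose aluminium blank, a square bar 24 (own x) x 90 (own y) x 24 mm (own z, up), about 0.14 kg, one end (-y) painted red over 18 mm, the other end (+y) bare and freshly sawn. It starts in a cradle slot; grasp it across own x at mid-length, between the saddles.
- blank_cut_end (a point): centre of the bare sawn end face of the blank, 45 mm from its centre along its +y axis.
- black_bar_center (a point): centre of the dark steel bar, 24 x 90 x 24 mm, in the other slot of the cradle; leave alone.
- collar: loose steel collar, 42 mm outside, 22 mm bore, 18 mm high, origin at the centre of its underside, lying near the brass reference (they may have swapped places); leave alone.
- wrench: steel wrench about 170 mm long lying on the bench at the back; leave alone.
- screwdriver: screwdriver with green handle lying at the right of the bench; leave alone.
- oiler: white oil bottle with red cap, 56 mm across, 130 mm high, standing at the back, origin at its underside; leave alone.
- tin: yellow tin, 74 mm across, 100 mm high, standing at the back, origin at its underside; leave alone.
Mind the look-alikes: they are no part of the job. Of the things like the part that bears blank_center, leave any that is purple; of the rest the larger one is meant.

How it is judged (in metres and radians):
On the way, in this order (a step that is already met when the one before it is completed fails the run):
1. the brass reference lies on the stage, centred between the stops, and is let go (x of reference_center in the frame of stage_top between -0.008 and 0.008 m and y of reference_center in the frame of stage_top between -0.008 and 0.008 m and z of reference_center in the frame of stage_top between 0.006 and 0.014 m and angle between the x axis of reference_center and the x axis of stage_top, either way round below 0.18 rad and contact force between the fingers and reference below 0.1 N and linear speed of reference below 0.02 m/s), for 0.2 s.
2. the blank is lifted out of the cradle in the fingers (height (world z) of blank_center above 0.09 m and contact force between the fingers and blank above 1 N and contact force between blank and cradle below 0.1 N), for 0.2 s.
At the end, for the whole second after the job is handed in: Reference flat on the stage, within 8 mm of the cross each way and 10 degrees, released. Blank held in the fingers, touching nothing else, still; its centre within 15 mm of the focus point (12 mm in height), level and in line with the lens within 9 degrees, sawn end to the lens (all of step 1 and contact force between the fingers and blank above 1 N and contact force between blank and station below 0.1 N and contact force between blank and reference below 0.1 N and contact force between blank and cradle below 0.1 N and x of blank_center in the frame of focus between -0.015 and 0.015 m and y of blank_center in the frame of focus between -0.015 and 0.015 m and z of blank_center in the frame of focus between -0.012 and 0.012 m and angle between the y axis of blank_center and the y axis of focus, either way round below 0.16 rad and angle between blank_center's own z axis and vertical below 0.16 rad and y of blank_cut_end in the frame of focus above 0.02 m and linear speed of blank below 0.02 m/s and angular speed of blank below 0.15 rad/s); the arm keeps its last pose, push and grip.
It fails at once if the black bar or another bystander is displaced by more than 30 mm (distance of any of black_bar_center, collar, wrench, screwdriver, oiler, tin from where it was at the start of the episode above 0.03 m).
It fails at once if the camera is touched (contact force between any of the arm, the fingers, blank, reference and camera above 1 N).
It also fails if it takes over 58 s, if anything falls off the work surface, if the arm or the gripper's body presses on something with over 40 N, if the wrist force passes 120 N, or if a joint passes its speed limit or range.

## Working session

There is one attempt and no reset: what is moved stays moved. The work goes in short steps, Python scripts to look and compute and a tool call to move; the robot and the scene stay as the last step left them, time stands still between calls to the robot, and variables do not carry over. Pictures are saved under pics/ and viewed, and the job is handed in when it is done.

Besides the shell and the picture viewer there is one more tool, called by a JSON object that holds its "name" and its "arguments", one argument or row to a line. move_arm: Moves the arm, as the interface text tells. Its arguments: {"type":"object","properties":{"motion":{"type":"array","items":{"type":"number"}}},"required":["motion"]}

```bash
mkdir -p pics
python3 - <<'E'
from station import r, imaging
import cv2
s=r.sense(); print(s['time_s'],s['tcp_pos'],s['ee_rot'],s['gripper_width'])
for n in ['scene','top','wrist']:
    p=imaging.camera_params(n); print(n,p)
    cv2.imwrite(f'pics/{n}0.png',imaging.capture(n))
E
```

```text
0.0 [0.16217077 0.60288309 0.18688259] [[ 9.65615441e-01 -2.59974210e-01 -4.80378576e-04]
 [-2.59974641e-01 -9.65613183e-01 -2.08964884e-03]
 [ 7.93949186e-05  2.14268343e-03 -9.99997701e-01]] 1.003912659279552
scene {'intrinsics': array([[475.51713654,   0.        , 283.30884357],
       [  0.        , 475.51713654, 200.82136288],
       [  0.        ,   0.        ,   1.        ]]), 'world_from_camera': array([[ 0.62831176,  0.53345103, -0.56626348,  1.23757029],
       [ 0.77792501, -0.43787954,  0.45065973, -0.60993207],
       [-0.00755029, -0.72366533, -0.69010976,  0.96814077],
       [ 0.        ,  0.        ,  0.        ,  1.        ]])}
top {'intrinsics': array([[482.09723506,   0.        , 285.92140695],
       [  0.        , 482.09723506, 203.46602465],
       [  0.        ,   0.        ,   1.        ]]), 'world_from_camera': array([[-0.02055188, -0.98899741,  0.14649827,  0.36390953],
       [-0.99978487,  0.01991971, -0.00578109, -0.04710842],
       [ 0.00279928, -0.14658557, -0.98919403,  1.49475272],
       [ 0.        ,  0.        ,  0.        ,  1.        ]])}
wrist {'intrinsics': array([[325.1922621 ,   0.        , 279.22887573],
       [  0.        , 325.1922621 , 208.86265297],
       [  0.        ,   0.        ,   1.        ]]), 'world_from_camera': array([[-0.25916774, -0.9189317 , -0.29731569,  0.24360124],
       [-0.96582937,  0.24734375,  0.07742545,  0.58108238],
       [ 0.00239047,  0.3072224 , -0.95163474,  0.38242077],
       [ 0.        ,  0.        ,  0.        ,  1.        ]])}
```

View pics/scene0.png

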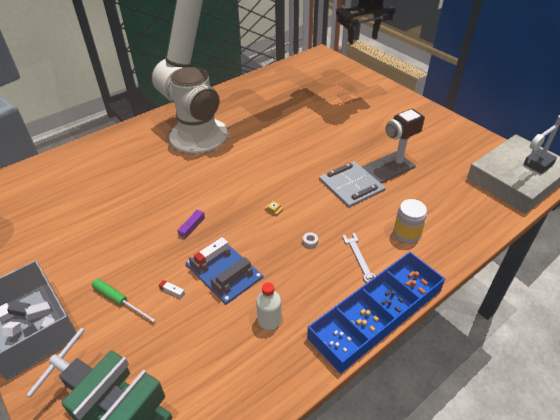

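View pics/top0.png

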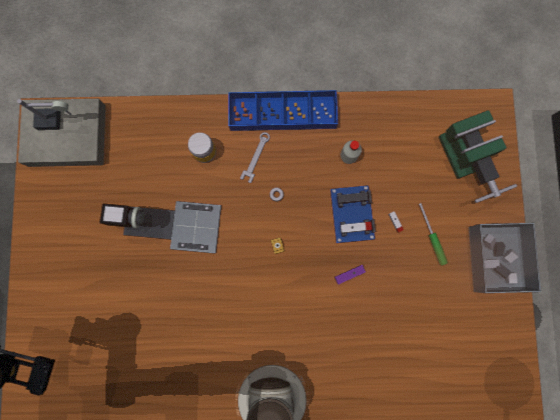

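View pics/wrist0.png

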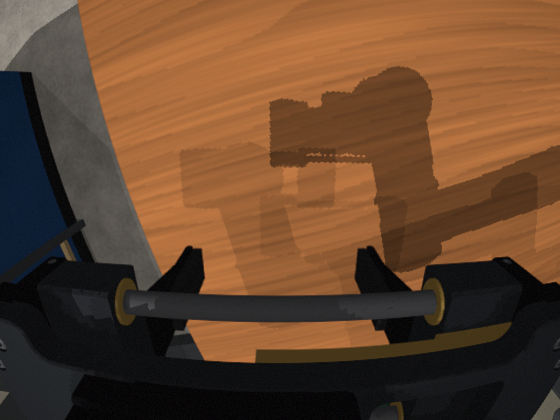

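The scene view shows the aluminium blank with its red end in the cradle at about (212,250), next to the black bar at (233,275). The brass block is at (274,208), the stage at (352,182) and the camera at (400,125). The look-alikes are a small white/red bar on the bench at (172,289) and a purple one at (190,223). In the top view the brass is at (278,246), the cradle at (353,214) and the stage at (196,227). Next I'll enlarge the crops and measure.

```bash
cat > h.py <<'E'
import numpy as np, cv2
from station import r, imaging
def ray(n,uv,p=None):
    p=p or imaging.camera_params(n); K=p['intrinsics'];T=p['world_from_camera']
    x=(uv[0]-K[0,2])/K[0,0]; y=(uv[1]-K[1,2])/K[1,1]
    if n=='wrist':
        t=np.hypot(x,y); k=np.sin(t)/t if t>1e-9 else 1; d=np.array([x*k,y*k,np.cos(t)])
    else: d=np.array([x,y,1.])
    return T[:3,3],T[:3,:3]@d
def onplane(n,uv,z,p=None):
    o,d=ray(n,uv,p); return o+d*(z-o[2])/d[2]
E
python3 - <<'E'
import cv2,numpy as np
t=cv2.imread('pics/top0.png'); s=cv2.imread('pics/scene0.png')
def c(im,x,y,w,h,f): return cv2.resize(im[y:y+h,x:x+w],None,fx=f,fy=f,interpolation=cv2.INTER_CUBIC)
cv2.imwrite('pics/c1.png',np.vstack([c(t,95,190,130,70,6)]))
cv2.imwrite('pics/c2.png',c(t,255,180,150,105,5))
cv2.imwrite('pics/c3.png',c(s,155,190,140,110,5))
cv2.imwrite('pics/c4.png',c(s,310,100,130,110,5))
E
```

```text
(no output)
```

View pics/c1.png

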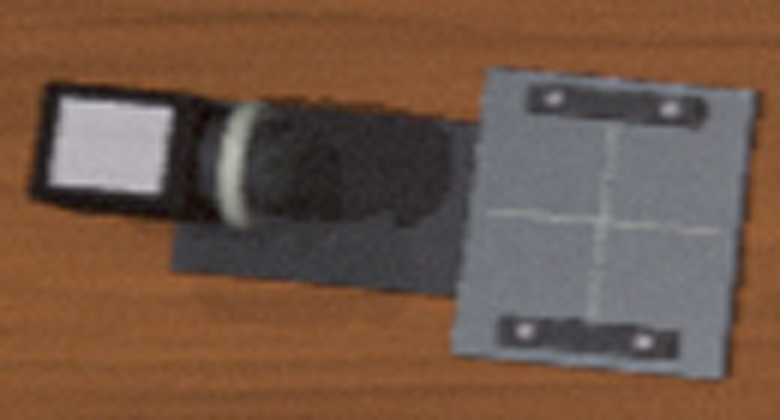

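View pics/c2.png

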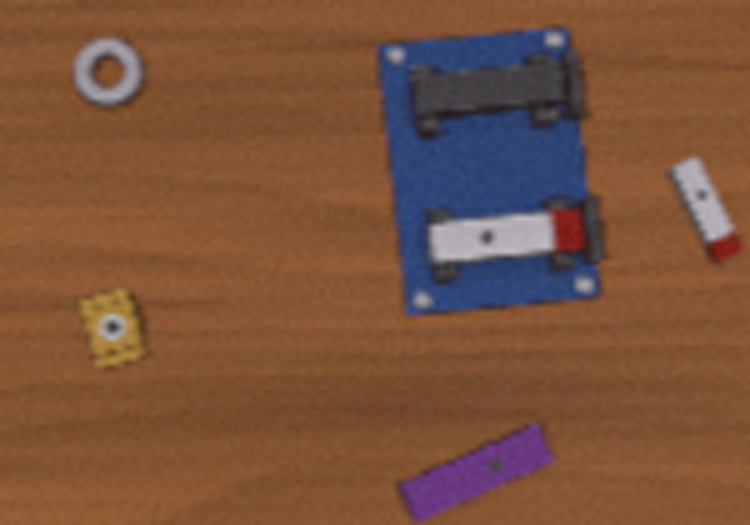

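View pics/c3.png

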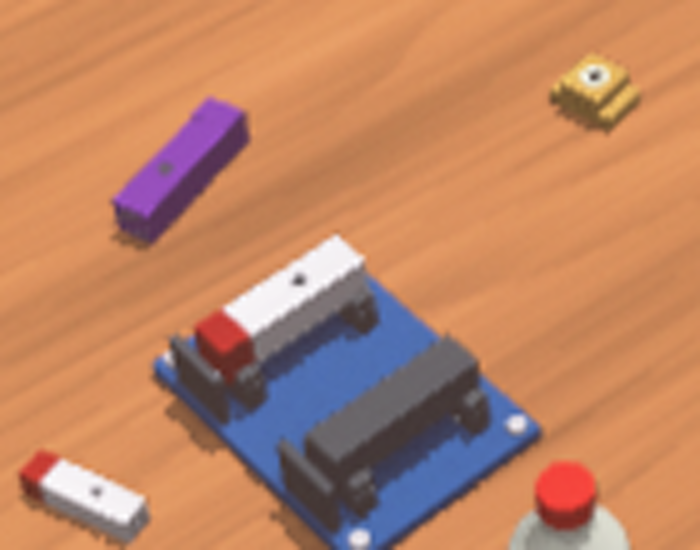

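View pics/c4.png

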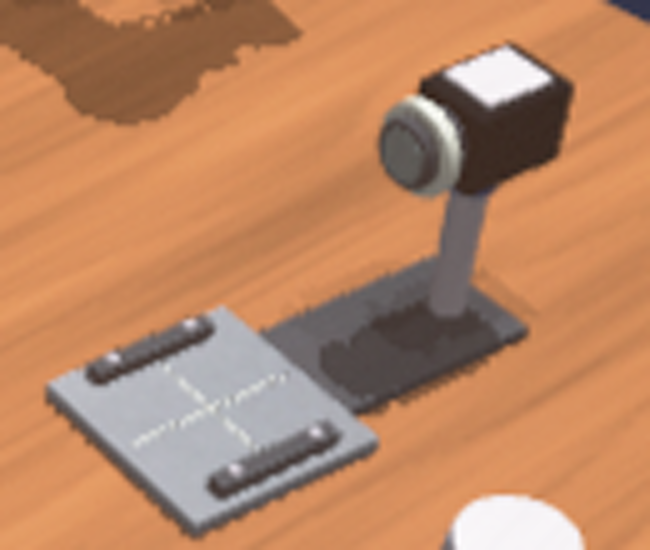

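The crops show the stage corners, the brass dot, and the blank with its red end pointing right (towards -y) and its sawn end towards +y. Next come positions from masks in the top and scene views.

```bash
cat >> h.py <<'E'
def masks(im):
    h=cv2.cvtColor(im,cv2.COLOR_BGR2HSV); H,S,V=h[...,0],h[...,1],h[...,2]
    return H,S,V
def big(m,roi):
    z=np.zeros_like(m,np.uint8); x0,y0,x1,y1=roi; z[y0:y1,x0:x1]=m[y0:y1,x0:x1].astype(np.uint8)*255
    c,_=cv2.findContours(z,cv2.RETR_EXTERNAL,cv2.CHAIN_APPROX_NONE)
    return max(c,key=cv2.contourArea)
E
python3 - <<'E'
from h import *
un=lambda x,y,f,ox,oy:((x+.5)/f-.5+ox,(y+.5)/f-.5+oy)
P=lambda u,z,n='top':onplane(n,u,z)
# stage
cs=[un(x,y,6,95,190) for x,y in [(487,68),(758,90),(724,380),(455,353)]]
W=np.array([P(u,.012)[:2] for u in cs]); print('stage corners',W.round(4).tolist(),'mean',W.mean(0).round(4))
print('cross',P(un(602,219,6,95,190),.012).round(4))
for a,b in [(3,0),(2,1)]: d=W[b]-W[a]; print('x-axis len',np.hypot(*d),np.degrees(np.arctan2(d[1],d[0])))
for a,b in [(1,0),(2,3)]: d=W[b]-W[a]; print('y-axis len',np.hypot(*d),np.degrees(np.arctan2(d[1],d[0])))
# scene cross & corners
print('cross scene',P(un(210,405,5,310,100),.012,'scene').round(4))
sc=[un(x,y,5,310,100) for x,y in [(222,308),(378,440),(195,528),(48,382)]]
V=np.array([P(u,.012,'scene')[:2] for u in sc]);print('stage scene',V.round(4).tolist(),V.mean(0).round(4))
d=V[1]-V[0];print(np.degrees(np.arctan2(d[1],d[0])),np.hypot(*d))
print('brass dot top',P(un(112,327,5,255,180),.02).round(4),'scene',P(un(595,76,5,155,190),.02,'scene').round(4))
t=cv2.imread('pics/top0.png');H,S,V_=masks(t)
m=(H>=19)&(H<=35)&(S>100)&(V_>110)
c=big(m,(262,230,295,262)); q=cv2.minAreaRect(c)
print('brass rect',q,[P(u,.012).round(4).tolist() for u in cv2.boxPoints(q)])
# blank
m=((S<60)&(V_>130))|(((H<8)|(H>172))&(S>120)&(V_>70))
c=big(m,(335,215,378,240)); q=cv2.minAreaRect(c); b=cv2.boxPoints(q)
B=np.array([P(u,.05)[:2] for u in b]);print('blank rect',q,B.round(4).tolist(),B.mean(0).round(4))
print('blank hand corners',[P(un(x,y,5,255,180),.05)[:2].round(4).tolist() for x,y in [(429,222),(428,263),(585,252),(583,208)]])
print('blank scene corners',[P(un(x,y,5,155,190),.05,'scene')[:2].round(4).tolist() for x,y in [(336,235),(366,262),(228,348),(195,322)]])
print('screws',[P(un(x,y,5,255,180),.010)[:2].round(4).tolist() for x,y in [(396,55),(554,40),(585,285),(422,300)]])
print('blank dot',P(un(487,237,5,255,180),.05).round(4))
E
```

```text
stage corners [[0.5984, 0.2866], [0.5841, 0.1462], [0.4348, 0.1637], [0.4514, 0.301]] mean [0.5172 0.2244]
cross [0.5186 0.2265 0.012 ]
x-axis len 0.14772909994679082 -5.60518846909236
x-axis len 0.15022967291574008 -6.673099718306207
y-axis len 0.14109396426535398 84.16141465738248
y-axis len 0.1383265021217873 83.1316973880139
cross scene [0.5155 0.2312 0.012 ]
stage scene [[0.4536, 0.3036], [0.602, 0.2863], [0.5866, 0.1484], [0.437, 0.1695]] [0.5198 0.2269]
-6.638854963501673 0.14933126013050177
brass dot top [ 0.4547 -0.0259  0.02  ] scene [ 0.4548 -0.0226  0.02  ]
brass rect ((277.5, 248.5), (7.0, 9.0), 90.0) [[0.4554, -0.0135, 0.012], [0.4549, -0.0411, 0.012], [0.4335, -0.0407, 0.012], [0.434, -0.0131, 0.012]]
blank rect ((356.0077819824219, 226.62454223632812), (8.109177589416504, 30.378225326538086), 86.42366790771484) [[0.5135, -0.2189], [0.5174, -0.3106], [0.4929, -0.3109], [0.489, -0.2196]] [ 0.5032 -0.265 ]
blank hand corners [[0.5121, -0.2183], [0.4874, -0.2168], [0.4921, -0.3114], [0.5187, -0.3115]]
blank scene corners [[0.4876, -0.2184], [0.513, -0.2168], [0.5167, -0.3018], [0.4918, -0.3058]]
screws [[0.6214, -0.2063], [0.629, -0.3055], [0.4752, -0.3178], [0.468, -0.2169]]
blank dot [ 0.5023 -0.2529  0.05  ]
```

```bash
cat >> h.py <<'E'
from scipy.spatial.transform import Rotation as Ro
def plan(pos,theta):
    s=r.sense(); R=np.array(s['ee_rot']); t=np.radians(theta)
    y=np.array([np.cos(t),np.sin(t),0]); z=np.array([0,0,-1.]); x=np.cross(y,z)
    G=np.column_stack([x,y,z])
    d=R.T@(np.array(pos)-s['tcp_pos'])/.04; w=np.degrees(Ro.from_matrix(R.T@G).as_rotvec())/5
    print('motion',d.round(3).tolist(),w.round(3).tolist(),'rows',round(max(np.linalg.norm(d)*40/41.7,np.linalg.norm(w)*5/7.16),1),'t',s['time_s'])
E
python3 - <<'E'
from h import *
plan([.4547,-.0243,.14],-75.6)
E
```

```text
motion [11.137, 13.242, 1.201] [0.02, 0.004, -5.893] rows 16.6 t 0.15
```

{"name": "move_arm", "arguments": {
  "motion": [11.14,13.24,1.2,0.02,0,-5.89,-1,11.14,13.24,1.2,0.02,0,-5.89,-1,11.14,13.24,1.2,0.02,0,-5.89,-1,11.14,13.24,1.2,0.02,0,-5.89,-1,11.14,13.24,1.2,0.02,0,-5.89,-1,11.14,13.24,1.2,0.02,0,-5.89,-1,11.14,13.24,1.2,0.02,0,-5.89,-1,11.14,13.24,1.2,0.02,0,-5.89,-1,11.14,13.24,1.2,0.02,0,-5.89,-1,11.14,13.24,1.2,0.02,0,-5.89,-1,11.14,13.24,1.2,0.02,0,-5.89,-1,11.14,13.24,1.2,0.02,0,-5.89,-1,11.14,13.24,1.2,0.02,0,-5.89,-1,11.14,13.24,1.2,0.02,0,-5.89,-1,11.14,13.24,1.2,0.02,0,-5.89,-1,11.14,13.24,1.2,0.02,0,-5.89,-1,11.14,13.24,1.2,0.02,0,-5.89,-1,11.14,13.24,1.2,0.02,0,-5.89,-1,11.14,13.24,1.2,0.02,0,-5.89,-1,11.14,13.24,1.2,0.02,0,-5.89,-1]
}}

```text
time_s: 1.82
tcp_pos: [0.4544, -0.0243, 0.1398]
ee_rot: [[0.969, 0.248, -0.001], [0.248, -0.969, 0.0], [-0.001, -0.0, -1.0]]
wrist_force: [-0.2, 0.2, -0.1]
gripper_width: 1.002
```

Run:
```python
from h import *
plan([.4547,-.0243,.14],-75.6)
import pickle
p=imaging.camera_params('wrist');im=imaging.capture('wrist');cv2.imwrite('pics/w1.png',im);pickle.dump(p,open('w1.pkl','wb'))
print(r.sense()['joints'])
```

```text
motion [0.006, 0.002, -0.006] [-0.005, 0.012, -0.01] rows 0.0 t 1.8167
[ 1.75427426e+01  8.01220089e+00 -2.64839071e+01 -2.63573905e-02
 -5.55357929e+01  8.68920184e+01]
```

View pics/w1.png

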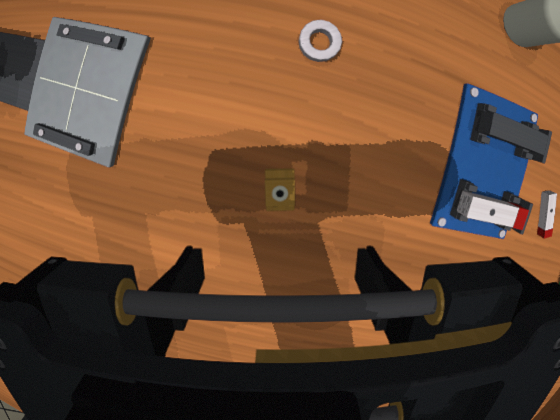

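The wrist view shows the brass block at (280,190) with its dot at (280,194), squarely between the fingers. The stage is at upper left with its cross near (79,88), and the cradle is at right. Measuring both from here.

Run:
```python
from h import *
import pickle
p=pickle.load(open('w1.pkl','rb'));im=cv2.imread('pics/w1.png')
P=lambda u,z:onplane('wrist',u,z,p)[:2].round(4)
print('dot',P((280,193.5),.02))
z=cv2.resize(im[160:220,255:305],None,fx=8,fy=8,interpolation=cv2.INTER_CUBIC)
z2=cv2.resize(im[10:175,10:160],None,fx=4,fy=4,interpolation=cv2.INTER_CUBIC)
cv2.imwrite('pics/w1a.png',z);cv2.imwrite('pics/w1b.png',z2[:600])
z3=cv2.resize(im[80:240,425:560],None,fx=4,fy=4,interpolation=cv2.INTER_CUBIC)
cv2.imwrite('pics/w1c.png',z3[:600])
```

```text
dot [ 0.4532 -0.0255]
```

View pics/w1a.png

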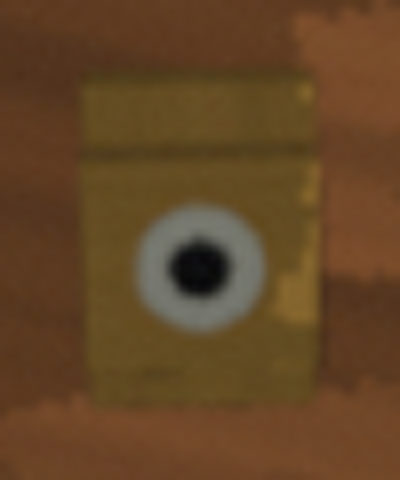

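View pics/w1b.png

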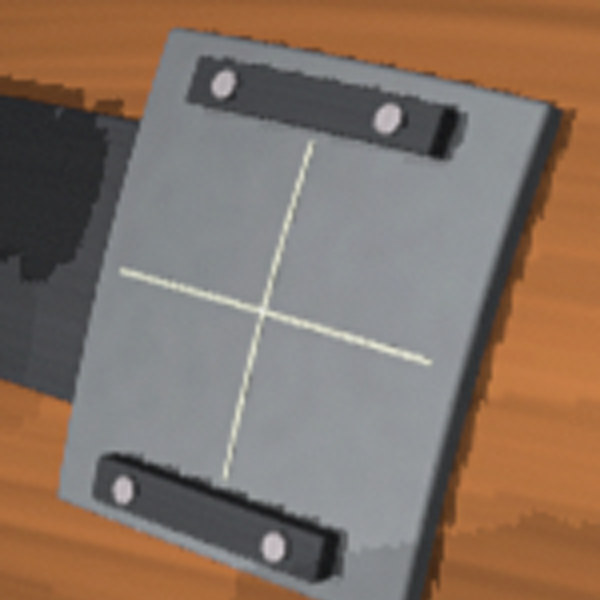

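View pics/w1c.png

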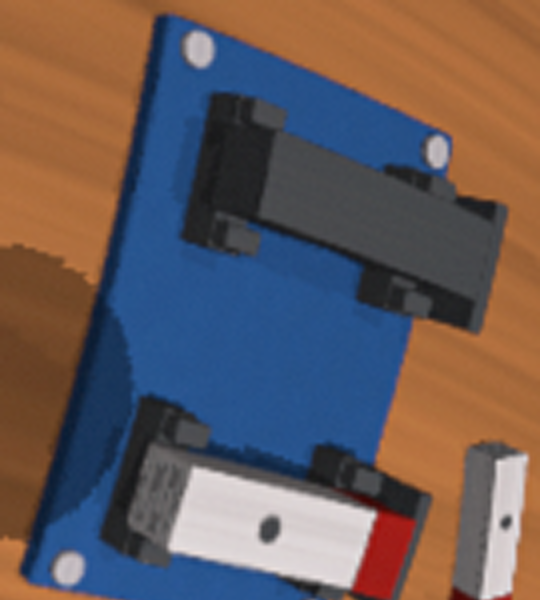

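Run:
```python
from h import *
import pickle
p=pickle.load(open('w1.pkl','rb'))
P=lambda x,y,f,ox,oy,z:onplane('wrist',((x+.5)/f-.5+ox,(y+.5)/f-.5+oy),z,p)[:2]
A=lambda a,b:np.degrees(np.arctan2(*(b-a)[::-1])).round(2)
b=[P(x,y,8,255,160,.02) for x,y in [(92,402),(310,402)]]; print('brass low edge',A(*b),b)
b=[P(x,y,8,255,160,.02) for x,y in [(82,155),(318,155)]]; print('brass upper',A(*b),b)
print('dot',P(199,268,8,255,160,.02))
c=P(263,312,4,10,10,.012); print('cross',c)
e=[P(x,y,4,10,10,.012) for x,y in [(121,270),(430,362),(311,142),(225,478)]]
print('y dir',A(e[1],e[0]),'x dir',A(e[3],e[2]),(e[0]+e[1])/2,(e[2]+e[3])/2)
s=[P(x,y,4,425,80,.010) for x,y in [(198,48),(437,150),(68,567)]]; print('screws',s,A(s[2],s[0]),A(s[1],s[0]),'ctr',(s[1]+s[2])/2)
b=[P(x,y,4,425,80,.05) for x,y in [(190,465),(168,550),(415,515),(385,598)]]
print('blank',np.round(b,4).tolist(),np.mean(b,0),A(b[2],b[0]),A(b[3],b[1]))
plan([.4537,-.0250,.05],-75.6);plan([.4537,-.0250,.004],-75.6)
```

```text
brass low edge -75.6 [array([ 0.43293981, -0.01599927]), array([ 0.4398558 , -0.04292927])]
brass upper -75.6 [array([ 0.46395432, -0.00713442]), array([ 0.47123876, -0.03549667])]
dot [ 0.45346845 -0.02481577]
cross [0.51588417 0.22615821]
y dir 83.47 x dir -6.27 [0.51616964 0.22627475] [0.51605555 0.22634996]
screws [array([ 0.62013163, -0.20479153]), array([ 0.62808087, -0.30507492]), array([ 0.46632738, -0.21651087])] 4.36 94.53 ctr [ 0.54720413 -0.2607929 ]
blank [[0.5099, -0.2158], [0.4868, -0.219], [0.5189, -0.3053], [0.4929, -0.3065]] [ 0.5021248  -0.26165422] 95.76 94.01
motion [-0.024, 0.025, 2.249] [-0.004, 0.007, 0.004] rows 2.2 t 1.8667
motion [-0.024, 0.026, 3.399] [-0.004, 0.007, 0.004] rows 3.3 t 1.8667
```

{"name": "move_arm", "arguments": {
  "motion": [-0.02,0.02,1,0,0,0,-1,-0.02,0.02,1.9,0,0,0,-1,-0.02,0.02,2.6,0,0,0,-1,-0.02,0.02,3,0,0,0,-1,-0.02,0.02,3.25,0,0,0,-1,-0.02,0.02,3.38,0,0,0,-1,-0.02,0.02,3.38,0,0,0,-1,-0.02,0.02,3.38,0,0,0,1,-0.02,0.02,3.38,0,0,0,1,-0.02,0.02,3.38,0,0,0,1,-0.02,0.02,3.38,0,0,0,1,-0.02,0.02,3.38,0,0,0,1,-0.02,0.02,3.38,0,0,0,1,-0.02,0.02,3.38,0,0,0,1,-0.02,0.02,3.38,0,0,0,1,-0.02,0.02,3.38,0,0,0,1,-0.02,0.02,3.38,0,0,0,1,-0.02,0.02,3.38,0,0,0,1]
}}

```text
time_s: 3.37
tcp_pos: [0.4538, -0.0248, 0.0047]
ee_rot: [[0.968, 0.249, -0.001], [0.249, -0.968, 0.0], [-0.001, -0.0, -1.0]]
wrist_force: [0.7, -0.2, -0.4]
gripper_width: 0.251
```

Run:
```python
from h import *
s=r.sense();print(s['tcp_pos'],s['gripper_width']*87,s['wrist_force'])
plan([.4537,-.0250,.12],-75.6)
plan([.5165,.2263,.12],-96.4)
```

```text
[ 0.45377258 -0.02475646  0.00474636] 21.806520658749807 [ 0.71879688 -0.18407566 -0.44858455]
motion [-0.005, 0.004, -2.881] [-0.004, 0.007, 0.004] rows 2.8 t 3.3667
motion [3.08, -5.689, -2.881] [-0.003, 0.008, 4.164] rows 6.8 t 3.3667
```

The opening reads 22 mm where I expected 30, so I'll check before lifting.

Run:
```python
from h import *
a=imaging.capture('wrist'); b=imaging.capture('scene'); s=r.sense();print(s['gripper_width'],s['wrist_force'])
cv2.imwrite('pics/w2.png',np.hstack([cv2.resize(a[120:400,130:430],None,fx=1.3,fy=1.3),cv2.resize(b[150:230,230:330],(400,364),interpolation=cv2.INTER_CUBIC)]))
```

```text
0.15825652609827895 [ 0.57242273 -0.02837351  0.25469901]
```

View pics/w2.png

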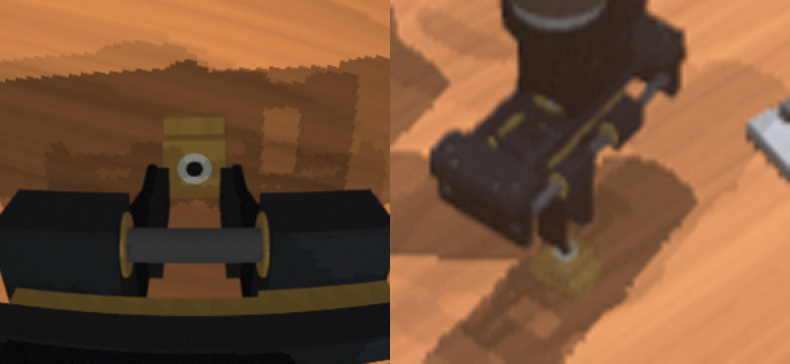

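{"name": "move_arm", "arguments": {
  "motion": [0,0,0,0,0,0,1,0,0,0,0,0,0,1,0,0,0,0,0,0,1]
}}

```text
time_s: 3.72
tcp_pos: [0.4538, -0.0247, 0.0047]
ee_rot: [[0.968, 0.249, -0.001], [0.249, -0.968, 0.0], [-0.001, -0.0, -1.0]]
wrist_force: [-0.1, -0.1, 0.3]
gripper_width: 0.015
```

Run:
```python
from h import *
a=imaging.capture('wrist');  s=r.sense();print(s['gripper_width'],s['wrist_force'],s['time_s'])
cv2.imwrite('pics/w3.png',cv2.resize(a[120:340,130:430],None,fx=2.5,fy=2.5))
```

```text
0.011283987411071677 [-0.20772829  0.13028236  0.07587186] 3.7667
```

View pics/w3.png

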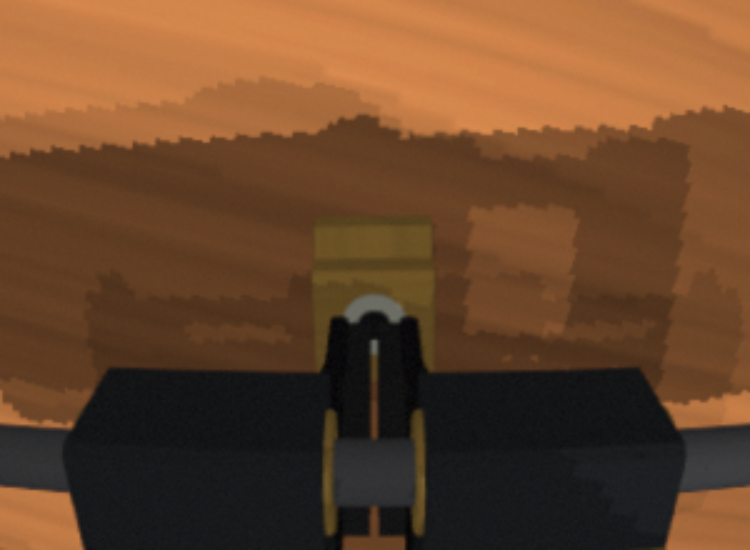

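```bash
cat >> h.py <<'E'
def proj(n,X,p=None):
    p=p or imaging.camera_params(n);K=p['intrinsics'];T=p['world_from_camera']
    c=T[:3,:3].T@(np.array(X)-T[:3,3])
    if n=='wrist':
        rr=np.hypot(c[0],c[1]);t=np.arctan2(rr,c[2]);u=c[:2]/rr*t
    else:u=c[:2]/c[2]
    return u*K[0,0]+K[:2,2]
E
python3 - <<'E'
from h import *
s=r.sense();t=np.array(s['tcp_pos'])
print(t,s['joints'])
for dz in [0,.01,.02,.03]: print(proj('wrist',t+[0,0,dz]),proj('scene',t+[0,0,dz]))
print(proj('wrist',[.4537,-.025,.02]))
print(imaging.camera_params('wrist')['world_from_camera'][:3,3]-t)
b=imaging.capture('scene'); cv2.imwrite('pics/s3.png',cv2.resize(b[130:230,220:340],None,fx=6,fy=6,interpolation=cv2.INTER_CUBIC)[:600])
E
```

```text
[ 0.45380013 -0.02474195  0.00474831] [ 1.74490479e+01  1.93401662e+01 -3.61931290e+01 -3.59295849e-02
 -3.45016155e+01  8.70047617e+01]
[279.0561823  239.52481006] [272.93355607 208.73098533]
[279.04154756 245.85232143] [272.85482683 206.25086916]
[279.02557318 252.77177352] [272.77529775 203.74555692]
[279.00808326 260.3630654 ] [272.6949566  201.21466269]
[279.40189351 249.64665674]
[0.08169156 0.02087469 0.19537656]
```

View pics/s3.png

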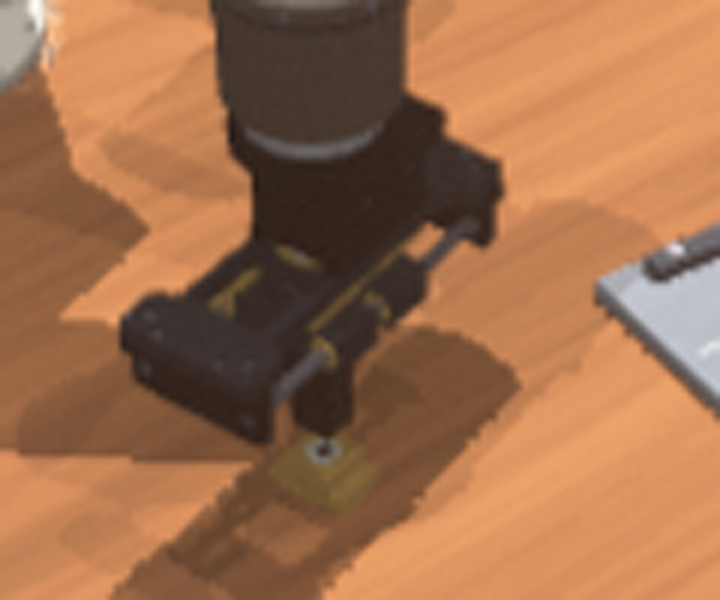

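Run:
```python
from h import *
import pickle
s=r.sense();t=np.array(s['tcp_pos']);R=np.array(s['ee_rot'])
for dz in [0,.01,.02,.025,.03,.035]:
    print(dz,[proj('wrist',t+R@np.array([x,y,-dz])).round(1).tolist() for x in (-.0095,0,.0095) for y in (-.0435,0)], proj('scene',t+R@np.array([.0095,0,-dz])).round(1))
b=cv2.imread('pics/w1.png');cv2.imwrite('pics/w1d.png',cv2.resize(b[230:350,140:420],None,fx=2.8,fy=2.8,interpolation=cv2.INTER_CUBIC))
```

```text
0 [[214.4, 252.0], [279.0, 252.6], [213.4, 239.1], [279.1, 239.5], [212.4, 225.7], [279.1, 226.0]] [275.6 210.1]
0.01 [[211.7, 258.6], [279.0, 259.4], [210.5, 245.2], [279.0, 245.8], [209.3, 231.4], [279.1, 231.8]] [275.5 207.6]
0.02 [[208.6, 265.8], [279.0, 266.8], [207.3, 252.0], [279.0, 252.8], [206.0, 237.6], [279.0, 238.1]] [275.4 205.1]
0.025 [[207.0, 269.6], [279.0, 270.7], [205.6, 255.6], [279.0, 256.5], [204.2, 240.9], [279.0, 241.6]] [275.4 203.9]
0.03 [[205.4, 273.6], [279.0, 274.8], [203.9, 259.4], [279.0, 260.3], [202.4, 244.4], [279.0, 245.2]] [275.4 202.6]
0.035 [[203.6, 277.8], [279.0, 279.1], [202.0, 263.3], [279.0, 264.4], [200.5, 248.1], [279.0, 248.9]] [275.3 201.3]
```

View pics/w1d.png

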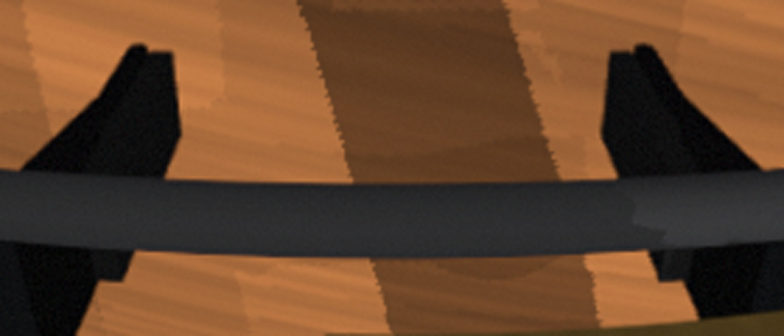

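The fingers shut on nothing, just above the block. The scene and wrist pictures agree that the fingertips end about 33 mm behind the reported TCP: in the wrist view the tip corner at (202,249) fits an offset of 33 mm. So I'll open, go lower by that amount with a force check, and use this offset from here on.

{"name": "move_arm", "arguments": {
  "motion": [0,0,0,0,0,0,-1,0,0,0,0,0,0,-1,0,0,0,0,0,0,-1,0,0,0,0,0,0,-1,0,0,0,0,0,0,-1,0,0,0,0,0,0,-1,0,0,0,0,0,0,-1,0,0,0,0,0,0,-1,0,0,0,0,0,0,-1,0,0,0.2,0,0,0,-1,0,0,0.4,0,0,0,-1,0,0,0.55,0,0,0,-1,0,0,0.65,0,0,0,-1,0,0,0.65,0,0,0,-1]
}}

```text
time_s: 4.98
tcp_pos: [0.4527, -0.025, -0.0226]
ee_rot: [[0.969, 0.249, -0.004], [0.249, -0.969, -0.001], [-0.004, -0.0, -1.0]]
wrist_force: [-0.3, 0.6, -0.1]
gripper_width: 0.961
```

Run:
```python
from h import *
a=imaging.capture('wrist');  s=r.sense();print(s['gripper_width'],s['wrist_force'],s['time_s'],s['tcp_pos'])
b=imaging.capture('scene')
cv2.imwrite('pics/w4.png',np.hstack([cv2.resize(a[150:370,130:430],None,fx=1.3,fy=1.3),cv2.resize(b[160:220,240:320],(381,286),interpolation=cv2.INTER_CUBIC)]))
```

```text
0.9730915521830622 [-0.2151821  -0.66367599 -0.16295659] 5.0333 [ 0.45319382 -0.02490602 -0.02206216]
```

View pics/w4.png

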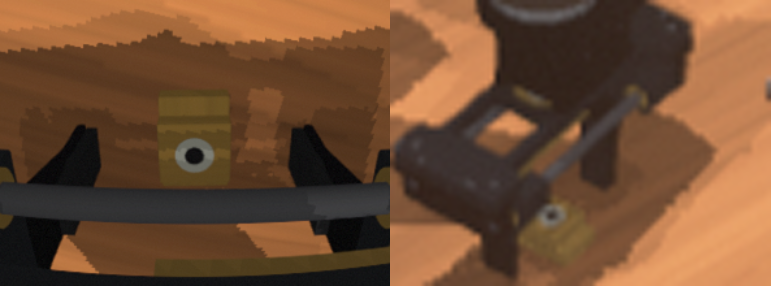

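The reported TCP is below the bench with no contact force, which confirms the offset. The block now sits between the open fingers. I'll go 5 mm lower and close.

{"name": "move_arm", "arguments": {
  "motion": [0,0,0.12,0,0,0,-1,0,0,0.12,0,0,0,1,0,0,0.12,0,0,0,1,0,0,0.12,0,0,0,1,0,0,0.12,0,0,0,1,0,0,0.12,0,0,0,1,0,0,0.12,0,0,0,1,0,0,0.12,0,0,0,1,0,0,0.12,0,0,0,1,0,0,0.12,0,0,0,1,0,0,0.12,0,0,0,1,0,0,0.12,0,0,0,1,0,0,0.12,0,0,0,1,0,0,0.12,0,0,0,1]
}}

```text
time_s: 6.25
tcp_pos: [0.4536, -0.0248, -0.0264]
ee_rot: [[0.968, 0.249, -0.002], [0.249, -0.968, -0.0], [-0.002, -0.0, -1.0]]
wrist_force: [-0.7, -0.2, 1.3]
gripper_width: 0.345
```

Run:
```python
from h import *
s=r.sense();print(s['gripper_width'],s['wrist_force'],s['time_s'],s['tcp_pos'])
plan([.4537,-.0250,.06],-75.6)
plan([.5165,.2263,.06],-96.4)
```

```text
0.3449979965816443 [-0.69019715 -0.17719794  1.26679954] 6.25 [ 0.45358416 -0.02483267 -0.02643328]
motion [-0.002, 0.004, -2.161] [-0.002, 0.018, 0.005] rows 2.1 t 6.25
motion [3.084, -5.689, -2.165] [0.001, 0.019, 4.165] rows 6.5 t 6.25
```

The opening is 30.0 mm, so the brass is gripped. Lifting and carrying it to above the cross.

{"name": "move_arm", "arguments": {
  "motion": [0,0,-1,0,0,0,1,0,0,-2.17,0,0,0,1,0,0,-2.17,0,0,0,1,0.5,-0.95,-2.17,0,0,0.7,1,1,-1.9,-2.17,0,0,1.4,1,1.5,-2.8,-2.17,0,0,2.1,1,2,-3.7,-2.17,0,0,2.8,1,2.5,-4.6,-2.17,0,0,3.5,1,2.85,-5.3,-2.17,0,0,4,1,3.08,-5.69,-2.17,0,0.02,4.17,1,3.08,-5.69,-2.17,0,0.02,4.17,1,3.08,-5.69,-2.17,0,0.02,4.17,1]
}}

```text
time_s: 7.25
tcp_pos: [0.5157, 0.2269, 0.0593]
ee_rot: [[0.994, -0.11, -0.001], [-0.11, -0.994, -0.001], [-0.001, 0.001, -1.0]]
wrist_force: [-0.5, -0.0, -1.8]
gripper_width: 0.338
```

Run:
```python
from h import *
p=imaging.camera_params('wrist');a=imaging.capture('wrist');  s=r.sense();print(s['gripper_width'],s['wrist_force'],s['time_s'],s['tcp_pos'])
b=imaging.capture('scene')
cv2.imwrite('pics/w5.png',a);cv2.imwrite('pics/s5.png',cv2.resize(b[80:210,310:450],None,fx=4.5,fy=4.5,interpolation=cv2.INTER_CUBIC))
import pickle;pickle.dump(p,open('w5.pkl','wb'))
```

```text
0.33961362943300016 [-0.54093333 -0.26582299 -2.04046099] 7.3 [0.51535312 0.22585565 0.05934738]
```

View pics/w5.png

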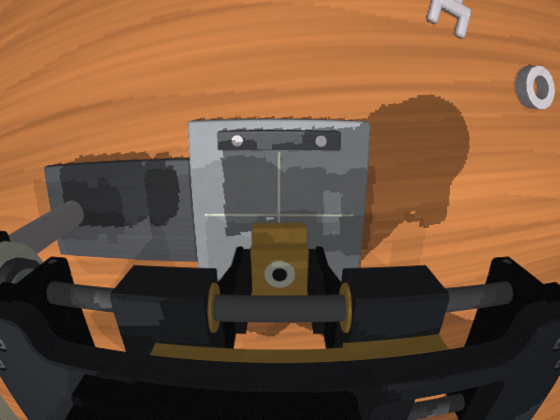

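View pics/s5.png

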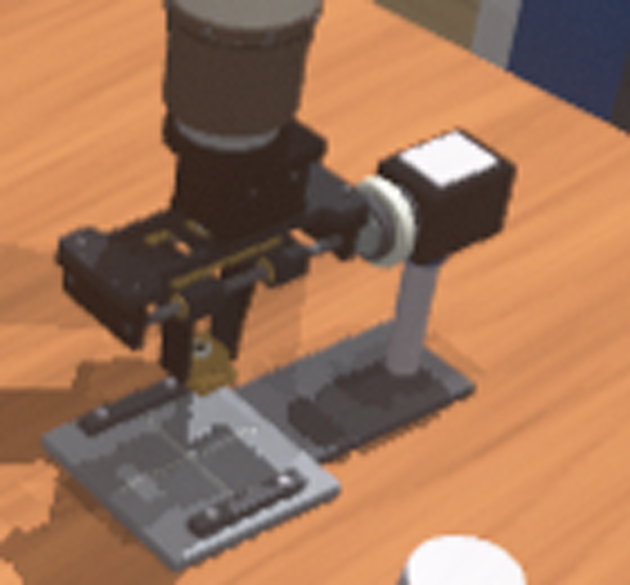

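Run:
```python
from h import *
import pickle
p=pickle.load(open('w5.pkl','rb'));P=lambda u,z:onplane('wrist',u,z,p)[:2]
A=lambda a,b:np.degrees(np.arctan2(*(b-a)[::-1])).round(2)
l,rr,t=P((205,214.5),.012),P((352,215),.012),P((279,153),.012)
print('yline',A(rr,l),'mid',(l+rr)/2, 'vertical dir',A(P((279,210),.012),t),'intersect',P((279,214.7),.012))
print('stage corners',[P(u,.012).round(4).tolist() for u in [(190,123),(368,123)]])
print('dot',P((280,273),.0593+.0464))
b=[P(u,.0593+.0464) for u in [(253,242),(306,242)]];print(A(*b))
plan([.5163,.2263,-.0135],-96.4)
```

```text
yline 83.48 mid [0.51649648 0.22692566] vertical dir -6.3 intersect [0.51657984 0.22652284]
stage corners [[0.5966, 0.2854], [0.5819, 0.1516]]
dot [0.51661093 0.22605278]
-96.33
motion [0.022, -0.03, 1.827] [0.014, 0.017, -0.01] rows 1.8 t 7.35
```

{"name": "move_arm", "arguments": {
  "motion": [0.02,-0.03,0.5,0,0,0,1,0.02,-0.03,1,0,0,0,1,0.02,-0.03,1.4,0,0,0,1,0.02,-0.03,1.65,0,0,0,1,0.02,-0.03,1.78,0,0,0,1,0.02,-0.03,1.83,0,0,0,1,0.02,-0.03,1.84,0,0,0,1,0.02,-0.03,1.84,0,0,0,1]
}}

```text
time_s: 8.02
tcp_pos: [0.5168, 0.2265, -0.0132]
ee_rot: [[0.994, -0.112, -0.0], [-0.112, -0.994, -0.0], [-0.0, 0.0, -1.0]]
wrist_force: [0.2, -0.0, -1.5]
gripper_width: 0.339
```

Run:
```python
from h import *
s=r.sense();print(s['gripper_width'],s['wrist_force'],s['time_s'],s['tcp_pos'])
```

```text
0.33934766943990935 [ 0.21395643 -0.00540625 -1.51689546] 8.0167 [ 0.51681467  0.22650825 -0.01324933]
```

{"name": "move_arm", "arguments": {
  "motion": [0,0,0.03,0,0,0,1,0,0,0.03,0,0,0,1,0,0,0.03,0,0,0,-0.2,0,0,0.03,0,0,0,-0.2,0,0,0.03,0,0,0,-0.2,0,0,0.03,0,0,0,-0.2,0,0,0.03,0,0,0,-0.2,0,0,0.03,0,0,0,-0.2,0,0,0.03,0,0,0,-0.2,0,0,-1,0,0,0,-0.2,0,0,-2,0,0,0,-0.2,0,0,-2.6,0,0,0,-0.2,0,0,-2.6,0,0,0,-0.2]
}}

```text
time_s: 9.1
tcp_pos: [0.5207, 0.229, 0.0972]
ee_rot: [[0.994, -0.111, 0.011], [-0.111, -0.994, 0.006], [0.01, -0.008, -1.0]]
wrist_force: [0.0, 0.9, 1.0]
gripper_width: 0.599
```

Run:
```python
from h import *
p=imaging.camera_params('wrist');a=imaging.capture('wrist');  s=r.sense();print(s['gripper_width'],s['wrist_force'],s['time_s'],s['tcp_pos'])
cv2.imwrite('pics/w6.png',a)
import pickle;pickle.dump(p,open('w6.pkl','wb'))
plan([.5028,-.2645,.09],-176)
plan([.5028,-.2645,.15],-176)
```

```text
0.5989608230765787 [-0.01471351 -0.44413811  0.50453431] 9.15 [0.51876971 0.22796168 0.09414771]
motion [0.982, 12.279, 0.048] [-0.089, -0.011, 15.913] rows 11.8 t 9.15
motion [0.99, 12.272, -1.452] [-0.089, -0.011, 15.913] rows 11.9 t 9.15
```

View pics/w6.png

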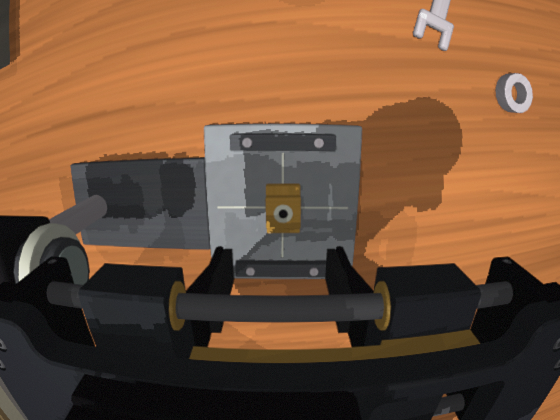

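The brass sits on the cross, its dot at (283,213), with the fingers clear. Checking the placing in numbers, then moving to the blank.

Run:
```python
from h import *
import pickle
p=pickle.load(open('w6.pkl','rb'));P=lambda u,z:onplane('wrist',u,z,p)[:2]
print('dot',P((283,213.5),.032)); l,q=P((217,207.5),.012),P((348,207.5),.012);print('cross',(l+q)/2,P((283,207.5),.012))
b=[P(u,.032) for u in [(266,233),(300,233)]];d=b[1]-b[0];print(np.degrees(np.arctan2(d[1],d[0])))
```

```text
dot [0.51697237 0.22622903]
cross [0.5161883  0.22666409] [0.51612496 0.22624501]
-96.1954729615488
```

{"name": "move_arm", "arguments": {
  "motion": [0,1,0,0,0,0,-1,0.1,2,0,0,0,0.5,-1,0.2,3,0,0,0,1.9,-1,0.3,4,0,0,0,3.3,-1,0.4,5,0,0,0,4.7,-1,0.5,6,0,0,0,6.1,-1,0.6,7,0,0,0,7.5,-1,0.7,8,0,0,0,8.9,-1,0.8,9,0,0,0,10.3,-1,0.85,10,0,0,0,11.7,-1,0.9,10.9,0,0,0,13.1,-1,0.95,11.6,0,0,0,14.4,-1,0.98,12.1,0,-0.09,0,15.4,-1,0.98,12.28,0,-0.09,0,15.91,-1,0.98,12.28,0,-0.09,0,15.91,-1,0.98,12.28,0,-0.09,0,15.91,-1]
}}

```text
time_s: 10.48
tcp_pos: [0.5016, -0.2645, 0.0905]
ee_rot: [[0.07, -0.998, -0.002], [-0.998, -0.07, 0.0], [-0.0, 0.002, -1.0]]
wrist_force: [0.0, 1.0, -0.1]
gripper_width: 1.001
```

Run:
```python
from h import *
import pickle
p=imaging.camera_params('wrist');a=imaging.capture('wrist');  s=r.sense();print(s['gripper_width'],s['wrist_force'],s['time_s'],s['tcp_pos'])
cv2.imwrite('pics/w7.png',a);pickle.dump(p,open('w7.pkl','wb'))
plan([.5028,-.2645,.09],-175.8)
```

```text
1.0008963659066217 [-0.18258911  0.05268793  0.05150836] 10.5333 [ 0.50193384 -0.26403497  0.09087043]
motion [0.013, -0.021, 0.022] [0.016, 0.002, -0.026] rows 0.0 t 10.5333
```

View pics/w7.png

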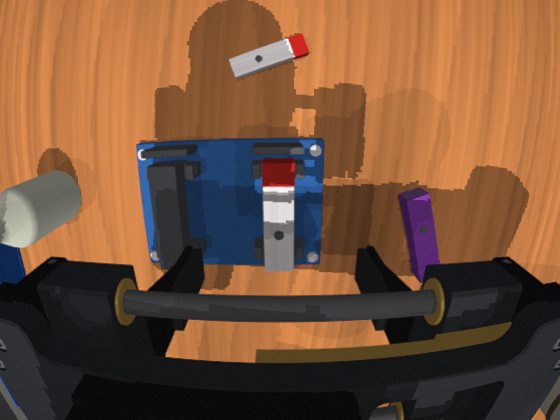

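The wrist view shows the blank at about (279,215), red end up, lined up with the tool, with the black bar clear at (170,215). Measuring from here.

Run:
```python
from h import *
import pickle
p=pickle.load(open('w7.pkl','rb'));P=lambda u,z:onplane('wrist',u,z,p)[:2]
a=cv2.imread('pics/w7.png');cv2.imwrite('pics/w7a.png',cv2.resize(a[145:285,235:325],None,fx=4.2,fy=4.2,interpolation=cv2.INTER_CUBIC))
b=np.array([P(u,.05) for u in [(263,160),(295,158),(293,270),(265,271)]]);print(b.round(4).tolist(),b.mean(0))
for i,j in [(0,3),(1,2)]: d=b[j]-b[i];print(np.degrees(np.arctan2(d[1],d[0])),np.hypot(*d))
s=[P(u,.01) for u in [(142,154),(316,150),(313,257),(154,256)]];print(np.round(s,4).tolist(),np.mean(s,0))
```

```text
[[0.5158, -0.3103], [0.4925, -0.3134], [0.4862, -0.2217], [0.5092, -0.2191]] [ 0.50093962 -0.26612014]
94.16968123575847 0.09137901418633793
93.92241213446795 0.0919470116351481
[[0.6277, -0.3041], [0.4726, -0.3157], [0.4649, -0.2152], [0.6209, -0.203]] [ 0.54654424 -0.25946296]
```

View pics/w7a.png

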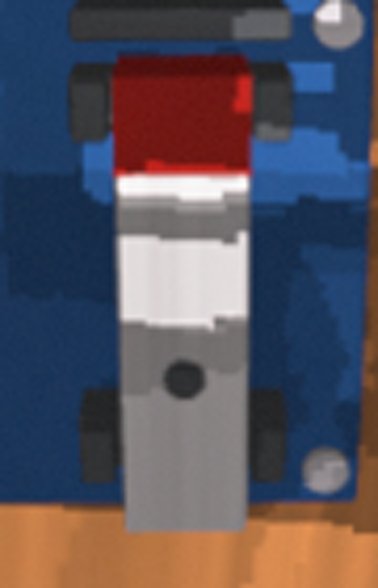

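Run:
```python
from h import *
plan([.5018,-.2652,-.013],-175.9)
```

```text
motion [0.029, 0.002, 2.597] [0.016, 0.002, -0.006] rows 2.5 t 10.5333
```

{"name": "move_arm", "arguments": {
  "motion": [0.03,0,0,0.02,0,0,-0.3,0.03,0,0.5,0.02,0,0,-0.3,0.03,0,0.9,0.02,0,0,-0.3,0.03,0,1.3,0.02,0,0,-0.3,0.03,0,1.6,0.02,0,0,-0.3,0.03,0,1.9,0.02,0,0,-0.3,0.03,0,2.1,0.02,0,0,-0.3,0.03,0,2.1,0.02,0,0,-0.3]
}}

```text
time_s: 11.2
tcp_pos: [0.5006, -0.264, 0.0051]
ee_rot: [[0.072, -0.997, -0.003], [-0.997, -0.072, 0.001], [-0.002, 0.003, -1.0]]
wrist_force: [0.5, -1.1, 0.7]
gripper_width: 0.653
```

Run:
```python
from h import *
a=imaging.capture('wrist');  s=r.sense();print(s['gripper_width'],s['wrist_force'],s['time_s'],s['tcp_pos'])
b=imaging.capture('scene')
cv2.imwrite('pics/w8.png',np.hstack([a[100:370,130:430],cv2.resize(b[190:310,170:290],(270,270),interpolation=cv2.INTER_CUBIC)]))
plan([.5018,-.2652,-.013],-175.9)
```

```text
0.6520587068482466 [-0.32483825 -0.53550419  0.08488155] 11.25 [ 0.50146245 -0.26448658  0.00623926]
motion [0.008, 0.011, 0.501] [-0.004, 0.0, 0.009] rows 0.5 t 11.3
```

View pics/w8.png

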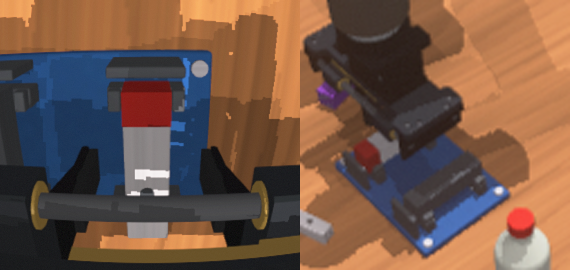

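The blank lies between the fingers and nothing is touching. Lowering the last 20 mm and closing.

{"name": "move_arm", "arguments": {
  "motion": [0.01,0.01,0.2,0,0,0,-0.3,0.01,0.01,0.35,0,0,0,-0.3,0.01,0.01,0.45,0,0,0,-0.3,0.01,0.01,0.48,0,0,0,-0.3,0.01,0.01,0.48,0,0,0,-0.3,0.01,0.01,0.48,0,0,0,1,0.01,0.01,0.48,0,0,0,1,0.01,0.01,0.48,0,0,0,1,0.01,0.01,0.48,0,0,0,1,0.01,0.01,0.48,0,0,0,1,0.01,0.01,0.48,0,0,0,1,0.01,0.01,0.48,0,0,0,1,0.01,0.01,0.48,0,0,0,1,0.01,0.01,0.48,0,0,0,1,0.01,0.01,0.48,0,0,0,1]
}}

```text
time_s: 12.55
tcp_pos: [0.5019, -0.2653, -0.012]
ee_rot: [[0.072, -0.997, 0.001], [-0.997, -0.072, -0.0], [0.0, -0.0, -1.0]]
wrist_force: [0.8, 0.1, 1.0]
gripper_width: 0.275
```

Run:
```python
from h import *
s=r.sense();print(s['gripper_width'],s['wrist_force'],s['moment'],s['time_s'],s['tcp_pos'])
plan([.5018,-.2652,.099],-175.9)
```

```text
0.27478431913734697 [0.79372021 0.09713743 1.04559993] [ 0.18377678 -0.03139377 -0.00468935] 12.55 [ 0.50194405 -0.26528831 -0.01204186]
motion [-0.002, 0.002, -2.776] [-0.006, -0.001, 0.01] rows 2.7 t 12.55
```

The opening is 23.9 mm, so the blank is gripped. Lifting straight up.

{"name": "move_arm", "arguments": {
  "motion": [0,0,-0.2,0,0,0,1,0,0,-0.5,0,0,0,1,0,0,-0.9,0,0,0,1,0,0,-1.4,0,0,0,1,0,0,-1.9,0,0,0,1,0,0,-2.4,0,0,0,1,0,0,-2.7,0,0,0,1,0,0,-2.78,0,0,0,1,0,0,-2.78,0,0,0,1,0,0,-2.78,0,0,0,1,0,0,-2.78,0,0,0,1]
}}

```text
time_s: 13.47
tcp_pos: [0.5009, -0.2649, 0.0979]
ee_rot: [[0.072, -0.997, -0.002], [-0.997, -0.072, 0.001], [-0.001, 0.002, -1.0]]
wrist_force: [0.2, 0.2, -1.8]
gripper_width: 0.275
```

Run:
```python
from h import *
import pickle
p=imaging.camera_params('wrist');a=imaging.capture('wrist');  s=r.sense();print(s['gripper_width'],s['wrist_force'],s['moment'],s['time_s'],s['tcp_pos'])
cv2.imwrite('pics/w9.png',a);pickle.dump(p,open('w9.pkl','wb'));cv2.imwrite('pics/w9b.png',cv2.resize(imaging.capture('scene')[130:310,130:330],None,fx=3.3,fy=3.3))
plan([.5165,.2265,.099],173.7)
```

```text
0.2714362212896693 [ 0.5111568  -0.06983709 -1.52425006] [ 0.04704294 -0.05757786  0.01213127] 13.5167 [ 0.50093518 -0.26500241  0.09782992]
motion [-12.229, -1.272, -0.02] [0.023, 0.007, 2.088] rows 11.8 t 13.5667
```

View pics/w9.png

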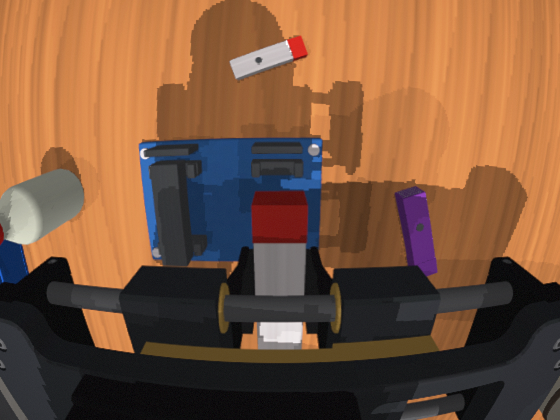

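View pics/w9b.png

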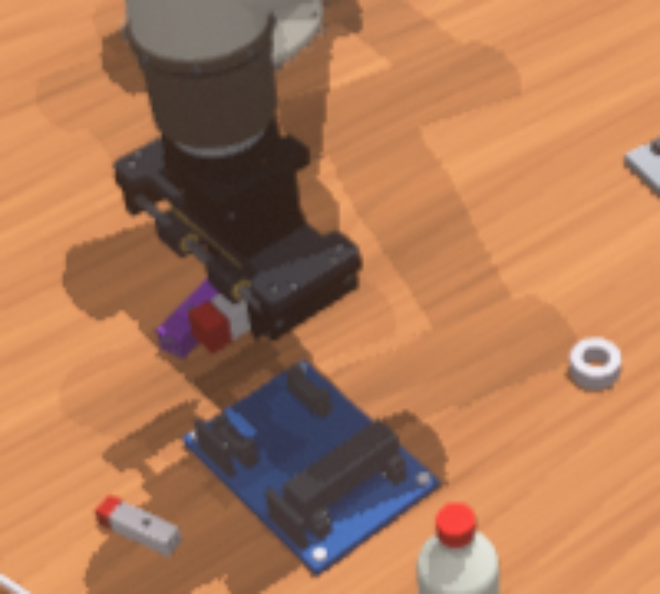

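The blank is out of the cradle and held, and the black bar is undisturbed. I'll check that it is level by comparing projected edges with the picture.

Run:
```python
from h import *
import pickle
p=pickle.load(open('w9.pkl','rb'));a=cv2.imread('pics/w9.png')
cz=.0979+.050
R=Ro.from_euler('z',4.1,degrees=True).as_matrix()
for pitch in (-5,0,5):
  Q=R@Ro.from_euler('x',pitch,degrees=True).as_matrix()
  print(pitch,[proj('wrist',np.array([.501,-.265,cz])+Q@np.array(v)/1000,p).round(1).tolist() for v in [(-12,-45,12),(12,-45,12),(-12,-45,-12),(-12,-27,12),(12,-27,12),(0,45,12)]])
cv2.imwrite('pics/w9c.png',cv2.resize(a[180:360,210:350],None,fx=3.3,fy=3.3,interpolation=cv2.INTER_CUBIC))
```

```text
-5 [[306.1, 207.8], [248.8, 207.8], [302.2, 188.8], [304.6, 245.3], [250.4, 245.3], [277.7, 355.1]]
0 [[305.4, 202.3], [249.5, 202.3], [301.6, 188.5], [304.3, 240.9], [250.7, 240.9], [277.7, 358.7]]
5 [[304.8, 197.8], [250.2, 197.8], [301.0, 188.9], [304.0, 236.9], [251.0, 236.9], [277.6, 362.0]]
```

View pics/w9c.png

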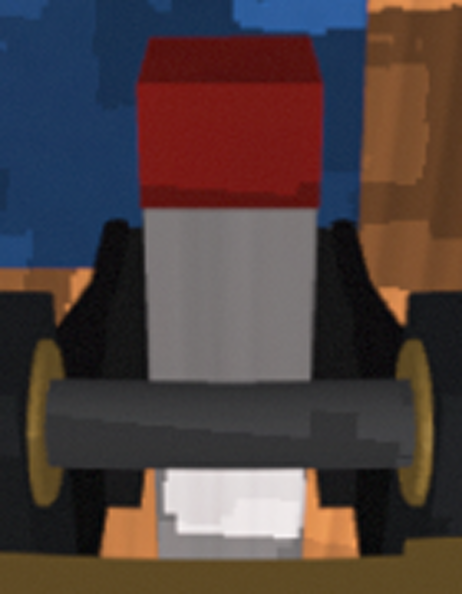

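Every measured edge sits about 2.5 px from the level prediction by the same amount. So the blank is level, and its centre is about 2 mm towards +y of the tool. Carrying it to the focus point.

Run:
```python
from h import *
plan([.5163,.2248,.100],173.65)
```

```text
motion [-12.187, -1.264, -0.045] [0.023, 0.007, 2.098] rows 11.8 t 13.5667
```

{"name": "move_arm", "arguments": {
  "motion": [-0.4,-0.04,-0.05,0,0,0,1,-1.1,-0.1,-0.05,0,0,0.2,1,-2,-0.2,-0.05,0,0,0.35,1,-2.9,-0.3,-0.05,0,0,0.5,1,-3.8,-0.4,-0.05,0,0,0.65,1,-4.7,-0.5,-0.05,0,0,0.8,1,-5.6,-0.6,-0.05,0,0,0.95,1,-6.5,-0.7,-0.05,0,0,1.1,1,-7.4,-0.8,-0.05,0,0,1.25,1,-8.3,-0.9,-0.05,0,0,1.4,1,-9.1,-0.95,-0.05,0,0,1.6,1,-9.8,-1,-0.05,0.02,0,1.75,1,-10.4,-1.1,-0.05,0.02,0,1.9,1,-10.9,-1.15,-0.05,0.02,0,2,1,-11.3,-1.2,-0.05,0.02,0,2.1,1,-11.6,-1.22,-0.05,0.02,0,2.1,1,-11.85,-1.24,-0.05,0.02,0,2.1,1,-12.05,-1.26,-0.05,0.02,0,2.1,1,-12.19,-1.26,-0.05,0.02,0,2.1,1,-12.19,-1.26,-0.05,0.02,0,2.1,1]
}}

```text
time_s: 15.23
tcp_pos: [0.5162, 0.2254, 0.1001]
ee_rot: [[-0.11, -0.994, -0.0], [-0.994, 0.11, 0.001], [-0.001, 0.0, -1.0]]
wrist_force: [0.3, -0.0, -0.7]
gripper_width: 0.274
```

Run:
```python
from h import *
import pickle
plan([.5163,.2248,.100],173.65)
p=imaging.camera_params('wrist');a=imaging.capture('wrist');  s=r.sense();print(s['gripper_width'],s['wrist_force'],s['time_s'],s['tcp_pos'])
cv2.imwrite('pics/w10.png',a);pickle.dump(p,open('w10.pkl','wb'))
b=imaging.capture('scene');cv2.imwrite('pics/s10.png',b);cv2.imwrite('pics/s10c.png',cv2.resize(b[80:210,310:450],None,fx=4.5,fy=4.5,interpolation=cv2.INTER_CUBIC))
t=imaging.capture('top');cv2.imwrite('pics/t10c.png',cv2.resize(t[180:270,90:230],None,fx=5,fy=5,interpolation=cv2.INTER_CUBIC))
plan([.5163,.2248,.100],173.65)
```

```text
motion [0.015, -0.004, 0.002] [0.003, 0.006, 0.003] rows 0.0 t 15.2333
0.2727924236777467 [ 0.07327876  0.33422848 -1.07380428] 15.2833 [0.5160445  0.22481843 0.1000765 ]
motion [-0.013, -0.006, 0.004] [0.007, 0.004, -0.009] rows 0.0 t 15.3833
```

View pics/w10.png

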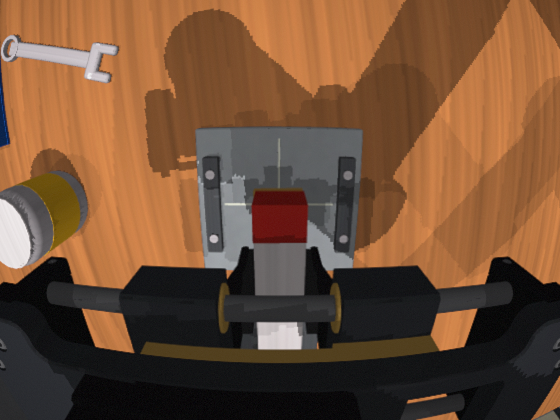

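View pics/s10c.png

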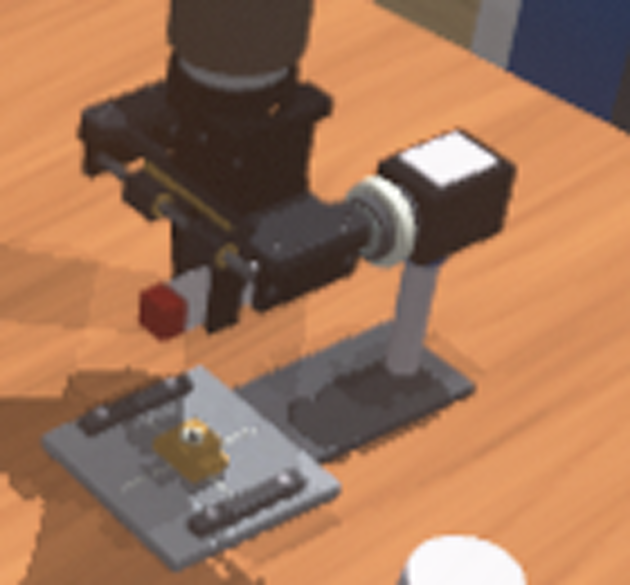

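View pics/t10c.png

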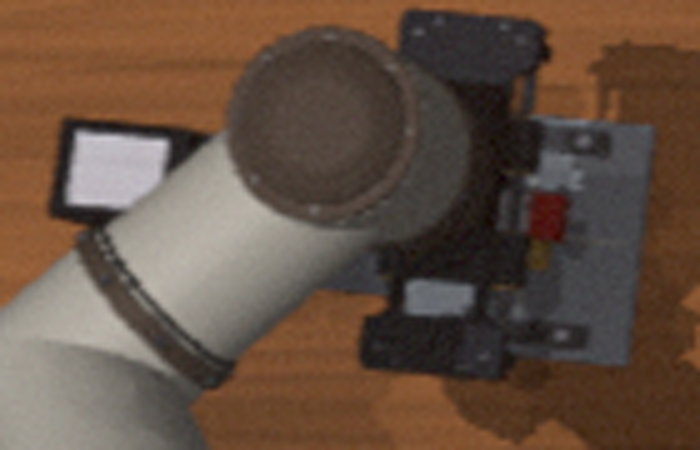

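Run:
```python
from h import *
import pickle
p=pickle.load(open('w10.pkl','rb'));b=cv2.imread('pics/s10.png');a=cv2.imread('pics/w10.png')
C=np.array([.5161,.2268,.150]);R=Ro.from_euler('z',-6.35,degrees=True).as_matrix()
w,s=[],[]
for y in(-45,-27):
  for x in(-12,12):
    for z in(-12,12):
      X=C+R@np.array([x,y,z])/1000; w.append(proj('wrist',X,p)); s.append(proj('scene',X))
A=cv2.resize(a[180:260,230:330],None,fx=4,fy=4,interpolation=cv2.INTER_CUBIC)
B=cv2.resize(b[130:165,330:370],None,fx=9,fy=9,interpolation=cv2.INTER_CUBIC)
for u in w: cv2.circle(A,tuple(int(v) for v in ((u-[230,180]+.5)*4)),2,(0,255,0),-1)
for u in s: cv2.circle(B,tuple(int(v) for v in ((u-[330,130]+.5)*9)),2,(0,255,0),-1)
B=cv2.resize(B,(366,320))
cv2.imwrite('pics/ov.png',np.hstack([A,B]))
```

```text
(no output)
```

View pics/ov.png

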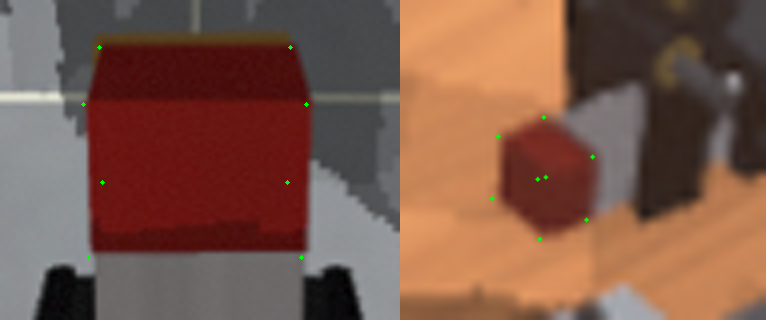

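The predicted corners land within about 1.5 px (2–3 mm) of the blank in both views. I'll hold for a moment, check that it is steady, then hand in.

{"name": "move_arm", "arguments": {
  "motion": [0,0,0,0,0,0,1,0,0,0,0,0,0,1,0,0,0,0,0,0,1,0,0,0,0,0,0,1,0,0,0,0,0,0,1,0,0,0,0,0,0,1]
}}

```text
time_s: 15.88
tcp_pos: [0.516, 0.2242, 0.1002]
ee_rot: [[-0.111, -0.994, -0.001], [-0.994, 0.111, 0.0], [-0.0, 0.001, -1.0]]
wrist_force: [-0.0, 0.6, -1.8]
gripper_width: 0.273
```

Run:
```python
from h import *
plan([.5163,.2248,.100],173.65)
s=r.sense();print(s['tcp_pos'],s['gripper_width'],s['wrist_force'],np.abs(s['joint_velocities']).max())
print(r.finish_job())
```

```text
motion [-0.015, -0.005, 0.005] [0.007, 0.004, -0.01] rows 0.0 t 15.8833
[0.51602225 0.22421988 0.10020536] 0.2731961501498005 [-0.02945233  0.58107843 -1.76403871] 0.09913348357762915
the job is handed in; nothing more can be done
None
```

The brass reference is on the white cross and released, and the job was handed in at 15.9 s with the blank held at the focus point. I got no verdict back.

- **Brass reference:** the wrist camera put it within about 1 mm of the cross and aligned with the stops to within about 0.3°.
- **Blank:** it is gripped at 23.8 mm opening, level, with the sawn end towards the lens. Its predicted corners matched the wrist and scene pictures to about 1.5 px, or 2–3 mm. The arm was within about 1 mm of its target and practically still.
- **What disagreed:** the fingertips really end about 33 mm behind the reported TCP. Because of that, my first grasp shut on nothing just above the brass. I measured the offset in the pictures and used it for every later height, and both grasps then closed on the right widths.
- **Left alone:** nothing else was touched as far as the pictures and wrist forces showed. I did not measure the bystanders' positions again at the end.

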